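# Switch on the living-room amplifier with the volume down

### The arm

A 6-joint arm with a two-finger parallel gripper is mounted at the origin on the work surface. World frame = base frame: x ahead of the robot, y to its left, z up, the work surface at z = 0. Lengths are in m, angles in rad, forces in N, time in s.
With the tool pointing down it reaches from about 0.325 to 0.875 m from the base axis. Payload 4.4 kg.
Tool frame: the origin (TCP) lies midway between the tips of the shut fingers; the grasp point (between the pads) lies 19 mm behind it (r.grip_point_offset is the distance from the TCP to the grasp point, in m); y points along the fingers, z is the direction in which the jaws open and shut, and the axes are right-handed (so a half turn about y gives the same grasp; the last joint's range is limited). The gripper opens to 85 mm and grips with 20 to 120 N. Pads are 22 mm wide; open, the fingers measure 114 mm over their backs; the gripper's body (76 mm by 85 mm) begins 54 mm behind the grasp point. The pads swing forward as they close: fully open they stand 13 mm farther back than shut.
Start: joints at [-0.15, 0.207, 1.542, -0, 1.393, -0.15], TCP at [0.575, -0, 0.231] pointing down, gripper open.
Joint ranges: [-2.73, 2.73], [-0.86, 2.22], [0.23, 2.46], [-1.11, 4.25], [0.08, 2.63], [-2.82, 2.82]. Speed limits (rad/s): [2.79, 2.79, 3.14, 3.14, 3.14, 3.14].

### API

Orientations are given as a 3x3 rotation matrix whose columns are the frame's x, y, z axes.
In Python, from bench import r, cams, finder gives the robot as it stands. The module is installed in compiled form; this text tells all that it offers.
- The arm moves only by the shell command python3 -m crank 'ROWS' [OPENING]. ROWS is a JSON object of lists of equal length, an entry for each row: "xyz": the shift along the tool's x, y, z in m, a list of three; "roll": the turn about the tool's y in rad. A call has 1 to 20 rows; each row is the pose to reach, as a shift and turn from the pose commanded when the call began, along the tool's axes at that moment; what a row does not reach only later rows make up. A row lasts 1/8 s, in which the tool goes at most 62.5 mm and 10.7 degrees, less where a joint would pass 70% of its speed; a pose out of reach is approached as far as the arm can. A call with a gripper value outside its range is refused whole. OPENING is the closure, from 0 (fully open) to 1 (shut), set as the call begins (- or left out, the last holds). The fingers move at their own pace and stop on an object; the grip force is fixed at half the most. Time passes only in rows, so rows that repeat a pose let the fingers close. It gives the time, the measured TCP pose, the force and the opening at its end, in the units of the state.
- r.observe(): the state, without advancing time (a new reading comes with each control period).
- cams.grab_frame(name): name is "scene" or "side" or "wrist"; returns a dict with "color" (384x512x3 uint8, red, green, blue), "mtx" (3x3 intrinsics, pixels), "R" (3x3) and "t" (3): a world point X has camera coordinates R X + t. Camera axes: x right, y down, z forward; pixel columns grow to the right and rows downward; lengths in m; the calibration is good to about 2 mm. A picture is of the moment at which its call begins. There is no depth.
- r.hand_in(): hands the job in, once; it reports no verdict.
Trained networks look in the newest picture that a camera, given by its name, has taken for a name from the list of things; names that differ only in an ending like _2 or _b are one class to them, and where a whole thing is asked for, a point or a joint stands for the part that bears it (a point fixed in the world has none). Each returns a list of dicts, best first, with "confidence" (0 to 1); they miss things now and then, are a little off and sometimes report something else, mostly with a low value. They report only what shows in the picture. A call takes as long as a camera call.
- finder.spot_in(camera, label): "extent" ([centre column, centre row, width, height] in pixels, round what is visible of it).
- finder.tip_of(camera, label): "position" ([column, row] in pixels: a listed point, or the origin of a listed thing).
The state is a dict: "time": time; "q": joint angles; "joint_vel": joint speeds; "joint_efforts": joint torques, N m; "tool_pos": TCP position; "orientation": TCP orientation; "wrist_force": force on the tool from outside, world axes, zero at the start; "ft_torque": the same for the moment, N m; "opening": finger opening in m.
Only numpy, scipy, OpenCV 4.12 (cv2) and the standard library are available. Lean on these libraries where they do the work, as an engineer would, in place of code of your own. Each camera call takes 0.05 s, during which the arm holds its last target.

### The job

Switch on the small stereo amplifier on the side table without a blare: first push its volume fader with a fingertip all the way to the left end of its slot (left as seen from the robot, facing the amplifier's front), then push the long power lever over towards the back of the amplifier until it snaps across and stays there. Leave the short input lever as it is, only touch and push the controls, do not shove or lift the amplifier or anything else on the table, and finish clear of everything.

Things in the scene. Friction and masses are not known exactly. Their poses are not given: they have to be found in the camera images.
- amp: Low stereo amplifier, 160 deep (x) x 300 wide (y) x 60 mm high, about 3 kg, loose on rubber feet. Origin: centre of its underside. x points to its back (away from the robot, yaw within 0.4 rad), y to its left as the robot sees it. All controls stand on its flat, otherwise bare top; in its frame (mm): power lever pivot (-10, -110, 60), input lever pivot (-10, -35, 60), fader slot along y at x = -10.
- power_lever (a joint): Angle of the long steel power lever about its pivot at panel level (about the amplifier's y). 0 = off, leaning 0.42 rad to the front (robot side); 0.84 = on, leaning 0.42 rad to the back. Sprung over centre: it rests only at 0 or 0.84; about 3 N at the tip starts it, and past the middle (0.42) it snaps over by itself.
- power_lever_tip (a point): Tip of the power lever, a tapered round steel rod 55 mm long, 7 mm thick at the foot and 11 mm near the tip, the longer of two levers, at the amplifier's right. Off, the tip is 50 mm above the panel and 22 mm in front of the pivot; on, 22 mm behind it.
- fader (a joint): Distance in m of the volume fader from the left end of its slot: 0 = fully left (silent), 0.08 = fully right. It stays where it is left; sliding it takes about 1.5 N.
- fader_top (a point): Centre of the top of the fader cap, a black plastic block 26 (x) x 14 (y) x 22 mm high, its top 24 mm above the panel; it slides along the amplifier's y, to +y (left) towards joint value 0, where its centre is at y = 125 mm in the amplifier's frame.
- input_lever (a joint): Angle of the short steel input lever, same kind of over-centre toggle as the power lever; it rests at 0, leaning 0.42 rad towards the front, and must stay there.
- input_lever_tip (a point): Tip of the short input lever, 28 mm long, 8 mm thick, standing between the power lever and the fader, 75 mm from the power lever. To be left alone.
- jar: Empty glass jar with aluminium screw lid, 74 mm diameter, 105 mm high, loose, beside the amplifier, its side at least 60 mm from the nearest control. Origin: centre of underside. Bystander.
- cup: Matte blue ceramic espresso cup, 62 mm across the rim, 58 mm high, loose, beside the amplifier at the other end from the jar. Origin: centre of underside. Bystander.
- bowl: Rubberwood bowl, 124 mm across, 48 mm high, loose, behind the amplifier. Origin: centre of underside. Bystander.
- coasters: Stack of round cork coasters, 92 mm across, 31 mm high, loose, behind the amplifier. Origin: centre of underside. Bystander.
- remote: White plastic remote control lying flat, 44 x 150 (y) x 18 mm, loose, in front of the amplifier. Origin: centre of underside. Bystander.
- opener: Flat steel bottle opener with a ring end, about 32 x 120 (y) x 6 mm, loose, in front of the amplifier. Origin: underside, near the middle. Bystander.

How it is judged:
On the way, in this order (a step that is already met when the one before it is completed fails the run):
1. the fader is fully left while the power lever is still off (value of joint fader below 0.006 m and value of joint power_lever below 0.2 rad), for 0.2 s.
2. the power lever has snapped over to on (value of joint power_lever above 0.75 rad), for 0.2 s.
At the end, for the whole second after the job is handed in: The fader is within 6 mm of the left end, the power lever rests leaning to the back (over 0.75 rad), the input lever still leans to the front, the amplifier is within 20 mm of its place and flat on the table, and every bystander is within 30 mm of its place (value of joint fader below 0.006 m and value of joint power_lever above 0.75 rad and velocity of joint power_lever below 0.1 rad/s and angle between amp's own z axis and vertical below 0.03 rad and distance of each of jar, cup, bowl, coasters, remote, opener from where it was at the start of the episode below 0.03 m and distance of amp from where it was at the start of the episode below 0.02 m and value of joint input_lever below 0.3 rad); the robot touches nothing.
It fails at once if the power lever goes over while the volume is not down (value of joint power_lever above 0.42 rad and value of joint fader above 0.008 m).
It fails at once if the input lever is flipped (value of joint input_lever above 0.42 rad).
It fails at once if the amplifier is shoved more than 20 mm, lifted or tipped (distance of amp from where it was at the start of the episode above 0.02 m or height (world z) of amp above 0.01 m or angle between amp's own z axis and vertical above 0.1 rad).
It fails at once if a bystander is lifted, carried or shoved more than 30 mm (distance of any of jar, cup, bowl, coasters, remote, opener from where it was at the start of the episode above 0.03 m or height (world z) of any of jar, cup, bowl, coasters, remote, opener above 0.015 m).
It also fails if it takes over 48 s, if anything falls off the work surface, if the arm or the gripper's body presses on something with over 40 N, if the wrist force passes 120 N, or if a joint passes its speed limit or range.

## Working session

There is one attempt and no reset: what is moved stays moved. The work goes in short steps, Python scripts to look and compute and a shell command to move; the robot and the scene stay as the last step left them, time stands still between calls to the robot, and variables do not carry over. Pictures are saved under pics/ and viewed, and the job is handed in when it is done.

```bash
mkdir -p pics
cat > h.py <<'E'
from bench import r,cams,finder
import numpy as np,cv2
L=["power_lever_tip","fader_top","input_lever_tip","amp","jar","cup","bowl","coasters","remote","opener"]
def ray(f,p):
    K=np.array(f["mtx"]);R=np.array(f["R"]);t=np.array(f["t"])
    c=-R.T@t; d=R.T@np.linalg.inv(K)@np.array([p[0],p[1],1.]); return c,d/np.linalg.norm(d)
def proj(f,X):
    x=np.array(f["mtx"])@(np.array(f["R"])@np.array(X)+np.array(f["t"])); return x[:2]/x[2]
def atz(f,p,z):
    c,d=ray(f,p); return c+d*(z-c[2])/d[2]
def tri(ls):
    A=np.zeros((3,3));b=np.zeros(3)
    for c,d in ls:
        P=np.eye(3)-np.outer(d,d);A+=P;b+=P@c
    return np.linalg.solve(A,b)
E
python3 - <<'E'
from h import *
s=r.observe();print(s["time"],s["tool_pos"],np.round(s["orientation"],3),s["opening"],r.grip_point_offset)
F={}
for n in ["scene","side","wrist"]:
    f=cams.grab_frame(n);F[n]=f
    cv2.imwrite(f"pics/{n}0.png",f["color"][:,:,::-1])
for l in L:
    rays=[]
    for n in F:
        for d in finder.tip_of(n,l)[:2]:
            print(l,n,np.round(d["position"],1),round(d["confidence"],2),np.round(atz(F[n],d["position"],{"power_lever_tip":.11,"fader_top":.084,"input_lever_tip":.0855}.get(l,0)),3))
print(r.observe()["time"])
E
```

```text
0.0 [5.74215954e-01 9.36404188e-05 2.30091836e-01] [[ 0.    -0.002  1.   ]
 [-1.     0.     0.   ]
 [-0.    -1.    -0.002]] 0.0853696723463399 0.0187
power_lever_tip scene [201.5 161.7] 0.43 [ 0.553 -0.095  0.11 ]
power_lever_tip side [275.1 226.4] 0.54 [ 0.541 -0.096  0.11 ]
power_lever_tip wrist [230.6 289.8] 0.87 [ 0.554 -0.097  0.11 ]
fader_top scene [287.5 187.4] 0.67 [0.582 0.09  0.084]
fader_top scene [236.9 174.5] 0.58 [ 0.558 -0.02   0.084]
fader_top side [227.2 192.7] 0.55 [0.579 0.083 0.084]
fader_top wrist [269.5  68.6] 0.9 [0.587 0.09  0.084]
input_lever_tip scene [237.3 178.8] 0.53 [ 0.571 -0.017  0.086]
input_lever_tip side [259.  216.5] 0.46 [ 0.566 -0.029  0.086]
input_lever_tip wrist [244.8 202.3] 0.51 [ 0.567 -0.023  0.086]
amp scene [250.9 211.5] 0.56 [0.592 0.013 0.   ]
amp side [254.  234.8] 0.8 [0.595 0.012 0.   ]
amp wrist [274.9 145.3] 0.9 [0.598 0.013 0.   ]
jar scene [350.7 216.6] 0.89 [0.581 0.238 0.   ]
jar side [190.2 195. ] 0.97 [0.59  0.236 0.   ]
cup scene [159.1 199.4] 0.95 [ 0.582 -0.203  0.   ]
cup side [323.3 292.2] 0.9 [ 0.568 -0.206  0.   ]
cup wrist [252.1 314.1] 0.65 [ 0.573 -0.21  -0.   ]
bowl scene [280.7 283.7] 0.63 [0.758 0.092 0.   ]
bowl side [279.4 190.7] 0.88 [0.772 0.1   0.   ]
bowl wrist [432.5  66.2] 0.85 [0.758 0.095 0.   ]
coasters scene [193.2 272.5] 0.68 [ 0.753 -0.083  0.   ]
coasters scene [235.5 179.4] 0.36 [ 0.501 -0.035  0.   ]
coasters side [332.1 221.2] 0.73 [ 0.766 -0.074  0.   ]
coasters wrist [407.2 222.9] 0.74 [ 0.757 -0.08   0.   ]
remote scene [291.9 175.6] 0.94 [0.473 0.101 0.   ]
remote side [178.8 239.9] 0.97 [0.461 0.109 0.   ]
remote side [257.6 215.1] 0.17 [0.654 0.06  0.   ]
remote wrist [136.9  56.7] 0.64 [0.456 0.104 0.   ]
remote wrist [268.6  68.5] 0.5 [0.59  0.093 0.   ]
opener scene [224.  164.2] 0.63 [ 0.454 -0.072  0.   ]
opener side [230.5 288. ] 0.86 [ 0.445 -0.077  0.   ]
opener wrist [148.4 218.7] 0.81 [ 0.45  -0.075  0.   ]
1.65
```

View pics/wrist0.png

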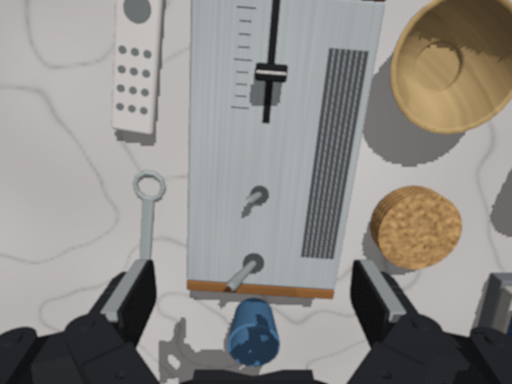

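View pics/scene0.png

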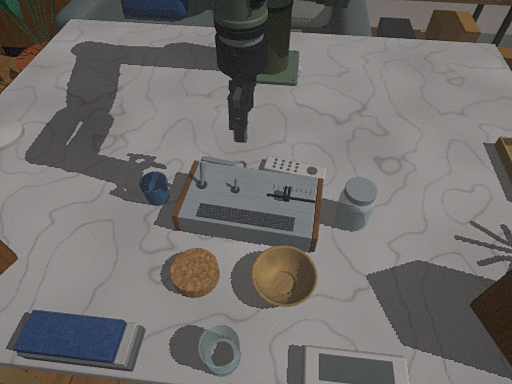

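View pics/side0.png

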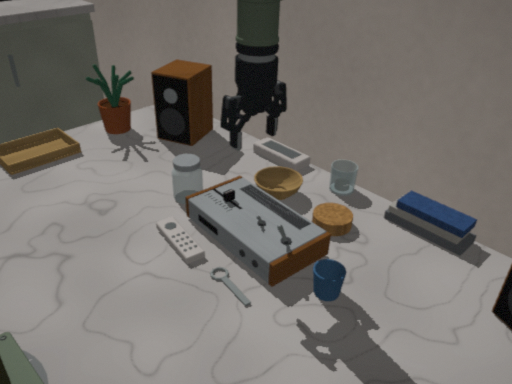

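The wrist view shows the fader cap at (271,72), the slot's right end at (266,122), the input lever foot at (259,192) and the power lever foot at (254,261) with its tip at about (233,288). I'll fit the amplifier's pose from these.

Run:
```python
from h import *
from scipy.optimize import least_squares
f=cams.grab_frame("wrist");g=cams.grab_frame("scene");s=cams.grab_frame("side")
c=f["color"][:,:,::-1]
cv2.imwrite("pics/w1.png",cv2.resize(c[40:320,180:400],None,fx=2.1,fy=2.1,interpolation=cv2.INTER_CUBIC))
for n,p in dict(powfoot=(254,261),infoot=(259,193),slotend=(266,122),cfront=(190,282),cback=(334,290)).items(): print(n,np.round(atz(f,p,.06),4))
print("cap",np.round(atz(f,(271,72),.084),4))
def T(p,q): 
    x,y,a=p; q=np.array(q); return np.array([x+np.cos(a)*q[0]-np.sin(a)*q[1],y+np.sin(a)*q[0]+np.cos(a)*q[1],q[2]])
fv=lambda p:np.concatenate([proj(f,T(p,(-.010,-.110,.06)))-(254,261),proj(f,T(p,(-.01,-.035,.06)))-(259,193),proj(f,T(p,(-.032,-.110,.110)))-(231.5,289),proj(f,T(p,(-.01,p[2]*0+.045-.0,.06)))*0,
 ])
o=least_squares(fv,[.59,.01,-.1]);p=o.x;print(p,np.round(o.fun,1))
for n,q in dict(ptip=(-.032,-.11,.11),pfoot=(-.01,-.11,.06),itip=(-.0214,-.035,.0856),faderL=(-.01,.125,.084),faderR=(-.01,.045,.084),c1=(-.08,-.15,.06),c2=(.08,-.15,.06),c3=(-.08,.15,.06),c4=(.08,.15,.06)).items():
    X=T(p,q);print(n,np.round(X,4),[np.round(proj(k,X),1) for k in (f,g,s)])
P=atz(f,(271,72),.084);a=p[2];dx=P[:2]-p[:2];print("cap in amp",np.cos(a)*dx[0]+np.sin(a)*dx[1],-np.sin(a)*dx[0]+np.cos(a)*dx[1])
```

```text
powfoot [ 0.5762 -0.0975  0.06  ]
infoot [ 0.5809 -0.0228  0.06  ]
slotend [0.5869 0.0452 0.06  ]
cfront [ 0.508  -0.1228  0.06  ]
cback [ 0.6622 -0.1326  0.06  ]
cap [0.5895 0.0875 0.084 ]
[ 0.59248072  0.01148023 -0.04875731] [ 0.9  0.4 -0.2  0.2 -0.7 -0.5  0.   0. ]
ptip [ 0.5552 -0.0968  0.11  ] [array([230.8, 288.5]), array([200.5, 162.2]), array([280.3, 223.5])]
pfoot [ 0.5771 -0.0979  0.06  ] [array([254.9, 261.4]), array([200.7, 185.3]), array([286.8, 239.6])]
itip [ 0.5694 -0.0224  0.0856] [array([246.7, 201.7]), array([235. , 177.9]), array([257.9, 214.4])]
faderL [0.5886 0.1368 0.084 ] [array([270.9,   2.6]), array([309.9, 191.9]), array([214.8, 181.8])]
faderR [0.5847 0.0569 0.084 ] [array([264.6, 111.1]), array([271.5, 187.1]), array([237.2, 196.7])]
c1 [ 0.5053 -0.1344  0.06  ] [array([188.1, 291.4]), array([191.7, 160.2]), array([275.3, 264.8])]
c2 [ 0.6651 -0.1422  0.06  ] [array([336. , 297.6]), array([170.2, 216.5]), array([331.7, 231.6])]
c3 [0.5199 0.1652 0.06  ] [array([183.7, -31.2]), array([321.9, 175.8]), array([183.6, 196.6])]
c4 [0.6797 0.1574 0.06  ] [array([383.4, -19.9]), array([318.3, 236.6]), array([238. , 174.1])]
cap in amp -0.006702610449687231 0.0757596269941843
```

View pics/w1.png

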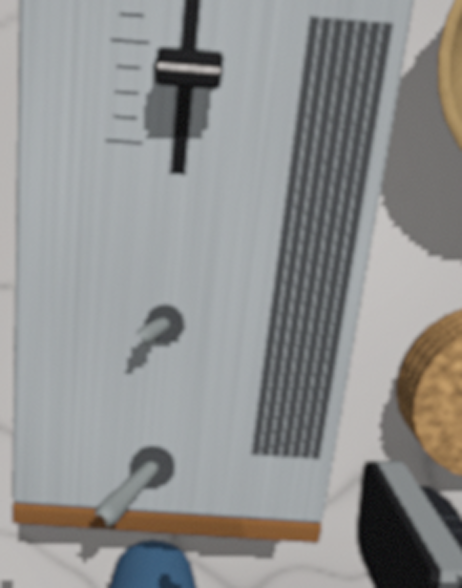

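Line through the power lever foot, input lever foot and cap gives a yaw of about -0.068. The cap is about 50 mm from the left end. I'll shut the fingers, align the tool with the amplifier and go above the spot to the right of the cap.

```bash
python3 -m crank '{"xyz":[[-0.03,0.02,0.007],[-0.06,0.05,0.0135],[-0.06,0.08,0.0135],[-0.06,0.08,0.0135],[-0.06,0.08,0.0135],[-0.06,0.08,0.0135],[-0.06,0.08,0.0135],[-0.06,0.08,0.0135]],"roll":[0.03,0.068,0.068,0.068,0.068,0.068,0.068,0.068]}' 1
python3 - <<'E'
from h import *
f=cams.grab_frame("wrist");g=cams.grab_frame("side");h=cams.grab_frame("scene")
cv2.imwrite("pics/w2.png",f["color"][:,:,::-1]);cv2.imwrite("pics/s2.png",cv2.resize(g["color"][110:270,150:350,::-1],None,fx=3.5,fy=3.5,interpolation=cv2.INTER_CUBIC))
for n,k in (("wrist",f),("side",g),("scene",h)):
  for l,z in (("fader_top",.084),("power_lever_tip",.11)):
    for d in finder.tip_of(n,l)[:1]: print(n,l,np.round(d["position"],1),d["confidence"],np.round(atz(k,d["position"],z),4))
s=r.observe();print(s["time"],s["tool_pos"],np.round(s["orientation"],3),s["wrist_force"])
E
```

```text
time: 2.8
tool_pos: [0.5889, 0.0598, 0.1521]
orientation: [[-0.068, 0.001, 0.998], [-0.998, -0.0, -0.068], [-0.0, -1.0, 0.001]]
wrist_force: [0.4, 0.2, -0.8]
opening: 0.0003
wrist fader_top [248.6 164.8] 0.89 [0.5884 0.0905 0.084 ]
side fader_top [226.1 192.6] 0.58 [0.5776 0.0853 0.084 ]
side power_lever_tip [179.6 242.7] 0.59 [ 0.3783 -0.0149  0.11  ]
scene fader_top [289.  191.3] 0.55 [0.5919 0.0938 0.084 ]
scene power_lever_tip [204.5 162.3] 0.43 [ 0.5544 -0.0885  0.11  ]
3.25 [0.58844201 0.06000913 0.15121326] [[-0.068 -0.     0.998]
 [-0.998  0.    -0.068]
 [-0.    -1.    -0.   ]] [0.48682511 0.24757146 1.1402434 ]
```

View pics/w2.png

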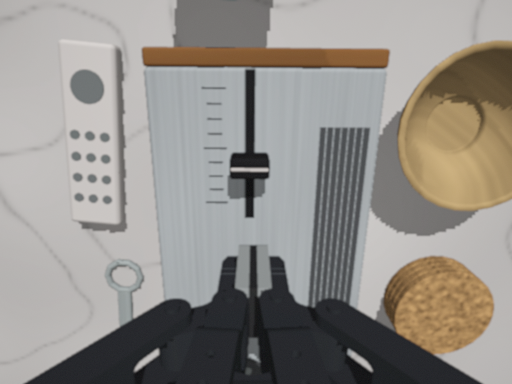

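View pics/s2.png

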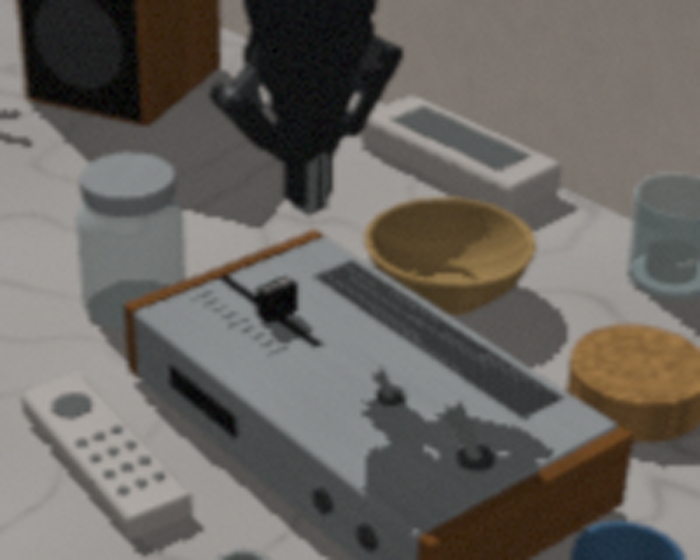

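The tool is in line with the slot. The cap is at (249,166), the slot runs from row 70 to row 217, and the ticks run from row 88 to row 203. I'll measure these and then descend.

```bash
python3 - <<'E'
from h import *
f=cams.grab_frame("wrist")
for n,p,z in (("slotL",(250,70),.06),("slotR",(249,217),.06),("tickL",(213,88),.06),("tickR",(217,203),.06),("capfar-top",(249,153),.084),("capnear-top",(249,178),.084),("cap",(249,165.5),.084)):
  print(n,np.round(atz(f,p,z),4))
E
python3 -m crank '{"xyz":[[0,0.03,0],[0,0.06,0],[0,0.08,0],[0,0.08,0],[0,0.08,0]],"roll":[0,0,0,0,0]}'
```

```text
slotL [0.5925 0.1476 0.06  ]
slotR [0.5846 0.0455 0.06  ]
tickL [0.5676 0.1381 0.06  ]
tickR [0.5621 0.0581 0.06  ]
capfar-top [0.5886 0.0984 0.084 ]
capnear-top [0.5875 0.0823 0.084 ]
cap [0.5881 0.0905 0.084 ]
time: 3.92
tool_pos: [0.5895, 0.06, 0.0723]
orientation: [[-0.068, 0.002, 0.998], [-0.998, -0.0, -0.068], [-0.0, -1.0, 0.002]]
wrist_force: [1.1, -0.8, -0.1]
opening: -0.0002
```

Both the ticks and the slot ends put the cap's final centre at y≈0.1366, so the TCP should end at about 0.1186, 58 mm of travel. I'll push to 54 mm first.

```bash
python3 -m crank '{"xyz":[[-0.006,0,0],[-0.012,0,0],[-0.018,0,0],[-0.024,0,0],[-0.030,0,0],[-0.036,0,0],[-0.042,0,0],[-0.047,0,0],[-0.051,0,0],[-0.054,0,0],[-0.054,0,0]],"roll":[0,0,0,0,0,0,0,0,0,0,0]}'
python3 - <<'E'
from h import *
f=cams.grab_frame("wrist");cv2.imwrite("pics/w3.png",f["color"][:,:,::-1])
print(r.observe()["wrist_force"])
E
```

```text
time: 5.3
tool_pos: [0.5918, 0.1143, 0.0711]
orientation: [[-0.068, -0.001, 0.998], [-0.998, 0.001, -0.068], [-0.001, -1.0, -0.001]]
wrist_force: [0.0, 0.0, 0.4]
opening: -0.0
[-0.06645907 -0.51861023  0.83798649]
```

View pics/w3.png

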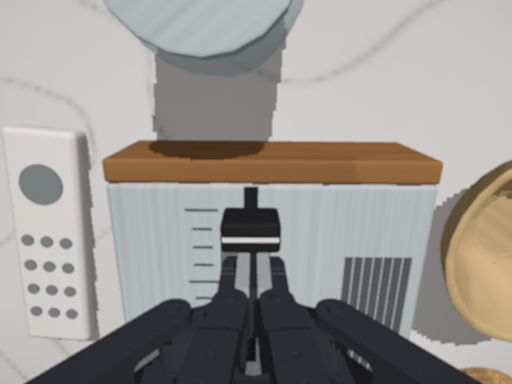

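The cap at (251,235) rests against the fingertip, with a little slot still showing above it at row 195. I'll finish in small steps and watch the force.

```bash
python3 -m crank '{"xyz":[[-0.002,0,0],[-0.003,0,0],[-0.003,0,0]],"roll":[0,0,0]}'; python3 -m crank '{"xyz":[[-0.001,0,0],[-0.0015,0,0],[-0.0015,0,0]],"roll":[0,0,0]}'
```

```text
time: 5.72
tool_pos: [0.592, 0.1169, 0.071]
orientation: [[-0.068, -0.001, 0.998], [-0.998, -0.0, -0.068], [0.0, -1.0, -0.001]]
wrist_force: [0.6, -2.2, -0.9]
opening: -0.0001
time: 6.1
tool_pos: [0.5924, 0.1184, 0.0712]
orientation: [[-0.068, -0.0, 0.998], [-0.998, 0.0, -0.068], [-0.0, -1.0, -0.0]]
wrist_force: [-0.2, -1.0, -0.2]
opening: -0.0
```

Run:
```python
from h import *
f=cams.grab_frame("wrist");cv2.imwrite("pics/w4.png",f["color"][:,:,::-1])
print(r.observe()["wrist_force"])
print(np.round([atz(f,(251,235),.084),atz(f,(251,208),.084)],4))
```

```text
[-0.57956576 -0.55442212 -0.05077822]
[[0.5931 0.1387 0.084 ]
 [0.5939 0.1507 0.084 ]]
```

View pics/w4.png

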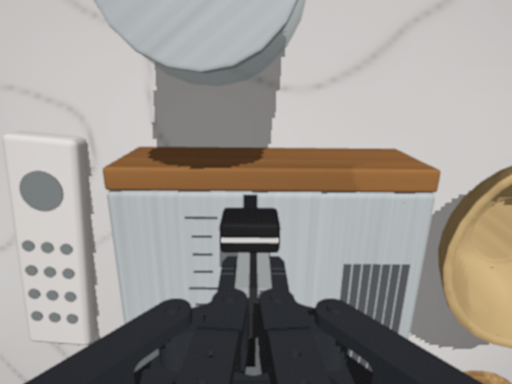

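No end stop felt yet (1 to 2 N, just sliding). I'll continue in millimetre steps.

```bash
python3 -m crank '{"xyz":[[-0.001,0,0],[-0.001,0,0]],"roll":[0,0]}'|grep -E "pos|force";python3 -c "from h import *
for i in range(2):
  f=cams.grab_frame('wrist');print(r.observe()['wrist_force'])"; python3 -m crank '{"xyz":[[-0.001,0,0],[-0.001,0,0]],"roll":[0,0]}'|grep -E "pos|force";python3 -c "from h import *
for i in range(2):
  f=cams.grab_frame('wrist');print(r.observe()['wrist_force'])
cv2.imwrite('pics/w5.png',f['color'][:,:,::-1])"
```

```text
tool_pos: [0.5926, 0.1185, 0.0713]
wrist_force: [-1.0, -4.2, -0.1]
[-0.89969605 -5.06320719  0.6639238 ]
[-1.30967775 -5.04674504  0.744517  ]
tool_pos: [0.5926, 0.1186, 0.0713]
wrist_force: [-1.4, -7.4, 0.4]
[-1.81622244 -7.37751814  0.14617094]
[-1.63957399 -7.95584952  0.23344996]
```

View pics/w5.png

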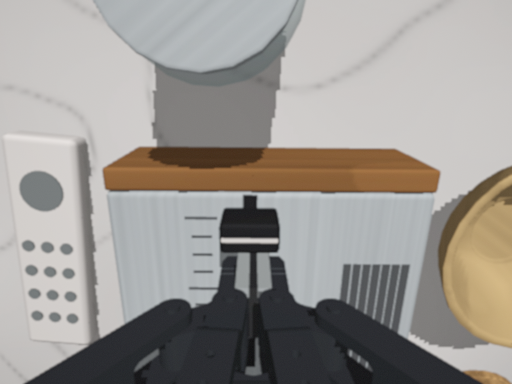

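The stop is reached: the force rose to 8 N with the TCP stalled at y=0.1186, as predicted. I'll back off, lift and go above the front of the power lever.

```bash
python3 -m crank '{"xyz":[[0.008,0,0],[0.012,-0.03,0],[0.012,-0.08,0],[0.04,-0.085,-0.02],[0.09,-0.085,-0.04],[0.14,-0.085,-0.06],[0.19,-0.085,-0.06],[0.218,-0.085,-0.06],[0.218,-0.085,-0.06],[0.218,-0.085,-0.06]],"roll":[0,0,0,0,0,0,0,0,0,0]}'
python3 - <<'E'
from h import *
F={}
for n in ["scene","side","wrist"]:
    f=cams.grab_frame(n);F[n]=f
    for l,z in (("fader_top",.084),("power_lever_tip",.11),("input_lever_tip",.0856)):
      for d in finder.tip_of(n,l)[:1]: print(n,l,np.round(d["position"],1),round(d["confidence"],2),np.round(atz(f,d["position"],z),4))
a=cv2.resize(F["scene"]["color"][120:250,130:390,::-1],None,fx=3,fy=3,interpolation=cv2.INTER_CUBIC)
cv2.imwrite("pics/sc6.png",a);cv2.imwrite("pics/w6.png",F["wrist"]["color"][:,:,::-1])
E
```

```text
time: 8.1
tool_pos: [0.5182, -0.0922, 0.1564]
orientation: [[-0.068, 0.001, 0.998], [-0.998, 0.001, -0.068], [-0.001, -1.0, 0.001]]
wrist_force: [-0.4, -0.2, 0.1]
opening: -0.0003
scene fader_top [202.2 160.9] 0.72 [ 0.5269 -0.1023  0.084 ]
scene power_lever_tip [279.6 284.9] 0.69 [0.81   0.0882 0.11  ]
scene input_lever_tip [240.4 176.4] 0.55 [ 0.564  -0.0115  0.0856]
side fader_top [230.1 288. ] 0.72 [ 0.3865 -0.1414  0.084 ]
side power_lever_tip [276.  223.6] 0.43 [ 0.5488 -0.0914  0.11  ]
side input_lever_tip [254.7 214.3] 0.58 [ 0.5648 -0.0178  0.0856]
wrist power_lever_tip [309.9 225.1] 0.61 [ 0.5523 -0.0961  0.11  ]
wrist input_lever_tip [328.7  93.5] 0.62 [ 0.5684 -0.0218  0.0856]
```

View pics/sc6.png

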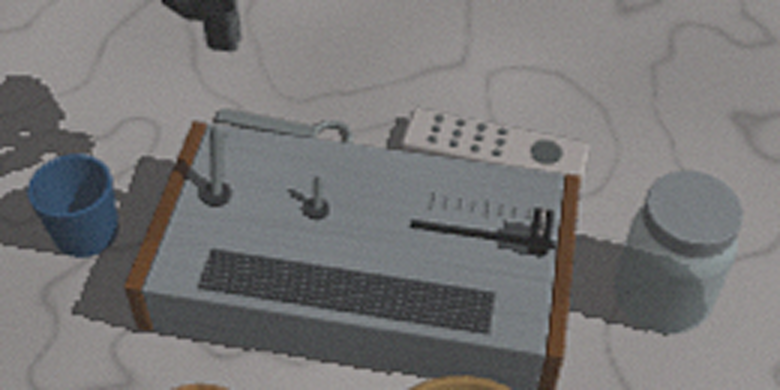

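View pics/w6.png

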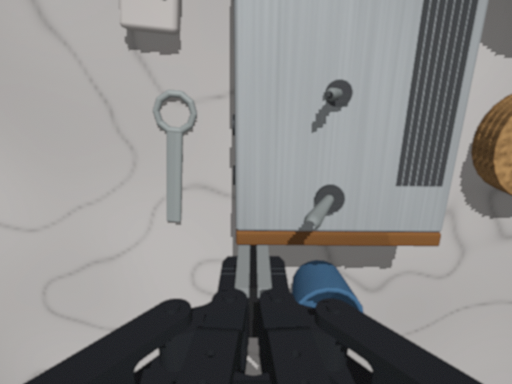

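The fader shows at the left end in the scene view (crop (540,230)). The power lever tip is at (312,225) in the wrist view, i.e. (0.552, -0.096), and the fingers stand in front of it. I'll lower them.

```bash
python3 -m crank '{"xyz":[[0.002,0.04,0],[0.002,0.066,0],[0.002,0.066,0],[0.002,0.066,0]],"roll":[0,0,0,0]}'
python3 - <<'E'
from h import *
g=cams.grab_frame("side");cv2.imwrite("pics/s7.png",cv2.resize(g["color"][150:310,190:370,::-1],None,fx=3.6,fy=3.6,interpolation=cv2.INTER_CUBIC))
cv2.imwrite("pics/w7.png",cams.grab_frame("wrist")["color"][:,:,::-1])
E
```

```text
time: 9.2
tool_pos: [0.5186, -0.0954, 0.0913]
orientation: [[-0.068, 0.002, 0.998], [-0.998, -0.001, -0.068], [0.0, -1.0, 0.002]]
wrist_force: [0.8, -0.5, 0.4]
opening: 0.0001
```

View pics/s7.png

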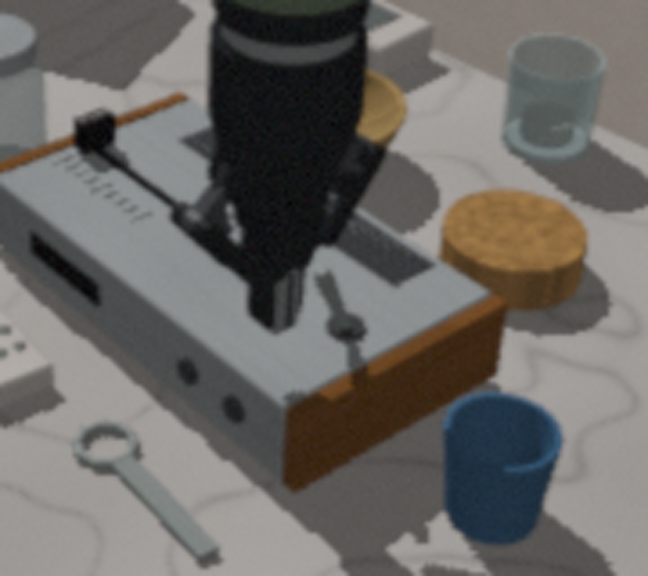

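View pics/w7.png

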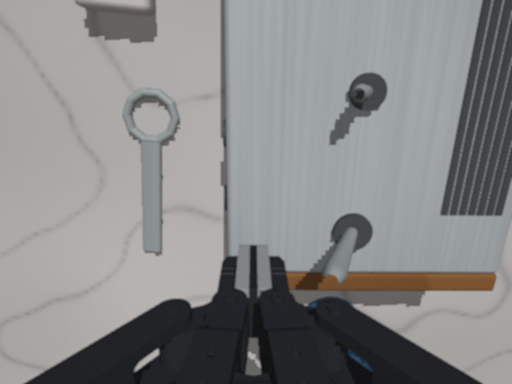

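The fingertips stand in front of the lever: side view, fingers at (275,310) and lever at (335,300). The lever is in line with the push, so I'll push back.

```bash
python3 -m crank '{"xyz":[[0,0,0.008],[0,0,0.014],[0,0,0.019],[0,0,0.023],[0,0,0.027],[0,0,0.031]],"roll":[0,0,0,0,0,0]}'; python3 -m crank '{"xyz":[[0,0,0.004],[0,0,0.008],[0,0,0.012],[0,0,0.015],[0,0,0.015]],"roll":[0,0,0,0,0]}'
python3 - <<'E'
from h import *
g=cams.grab_frame("side");cv2.imwrite("pics/s8.png",cv2.resize(g["color"][150:310,190:370,::-1],None,fx=3.6,fy=3.6,interpolation=cv2.INTER_CUBIC))
cv2.imwrite("pics/w8.png",cams.grab_frame("wrist")["color"][:,:,::-1]);print(r.observe()["wrist_force"])
E
```

```text
time: 10.05
tool_pos: [0.549, -0.0971, 0.0902]
orientation: [[-0.068, 0.0, 0.998], [-0.998, 0.0, -0.068], [-0.0, -1.0, 0.0]]
wrist_force: [-1.9, 0.7, 1.1]
opening: 0.0001
time: 10.68
tool_pos: [0.5641, -0.0982, 0.0903]
orientation: [[-0.068, 0.0, 0.998], [-0.998, -0.0, -0.068], [0.0, -1.0, 0.0]]
wrist_force: [-1.0, 0.3, -0.3]
opening: 0.0001
[ 0.60782539  0.82424388 -0.07498281]
```

View pics/s8.png

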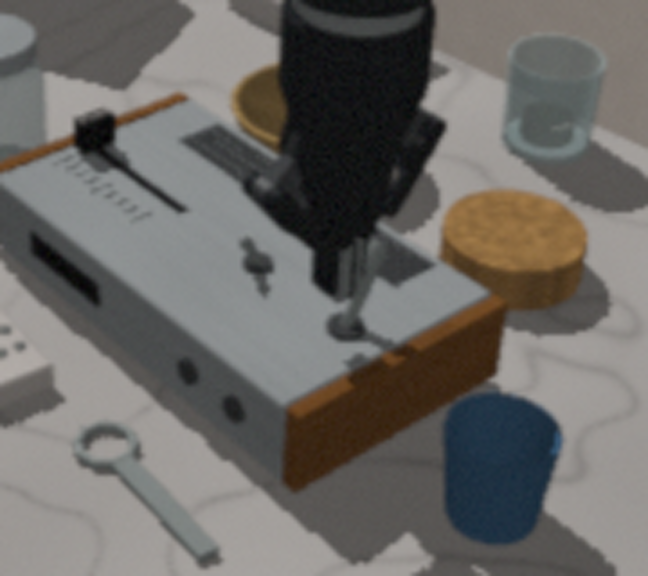

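View pics/w8.png

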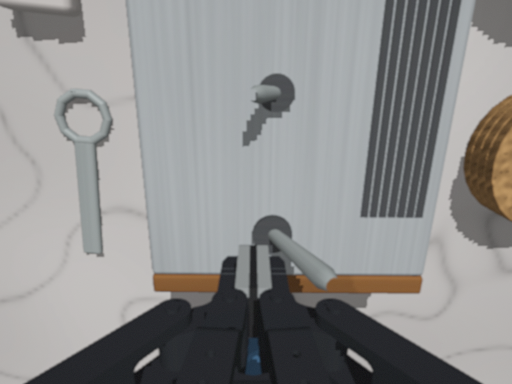

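The lever now leans to the back (wrist view: foot at (272,232), tip at (325,278)), and it has moved clear of the fingers. I'll retreat to the front and then up.

```bash
python3 -m crank '{"xyz":[[0,0,-0.015],[0,-0.01,-0.03],[0,-0.06,-0.04],[0,-0.11,-0.05],[0,-0.14,-0.05],[0,-0.14,-0.05],[0,-0.14,-0.05]],"roll":[0,0,0,0,0,0,0]}'
python3 - <<'E'
from h import *
g=cams.grab_frame("side");cv2.imwrite("pics/s9.png",cv2.resize(g["color"][150:310,150:370,::-1],None,fx=3.5,fy=3.5,interpolation=cv2.INTER_CUBIC))
f=cams.grab_frame("scene");cv2.imwrite("pics/sc9.png",cv2.resize(f["color"][120:320,130:390,::-1],None,fx=3,fy=3,interpolation=cv2.INTER_CUBIC))
for n,l in (("scene",f),("side",g)):
  for t,z in (("power_lever_tip",.11),("fader_top",.084),("amp",0),("jar",0),("cup",0)):
    for d in finder.tip_of(n,t)[:1]: print(n,t,np.round(d["position"],1),round(d["confidence"],2),np.round(atz(l,d["position"],z),3))
print(r.observe()["wrist_force"],r.observe()["time"])
E
```

```text
time: 11.65
tool_pos: [0.5131, -0.0945, 0.2292]
orientation: [[-0.068, -0.002, 0.998], [-0.998, 0.001, -0.068], [-0.0, -1.0, -0.002]]
wrist_force: [-0.6, -0.9, 0.4]
opening: -0.0002
scene power_lever_tip [198.  175.8] 0.54 [ 0.593 -0.094  0.11 ]
scene fader_top [311.7 194.9] 0.57 [0.596 0.141 0.084]
scene amp [250.9 213.1] 0.7 [0.597 0.014 0.   ]
scene jar [195.6 273.5] 0.66 [ 0.755 -0.078  0.   ]
scene cup [152.3 197.2] 0.97 [ 0.577 -0.22   0.   ]
side power_lever_tip [294.6 214.4] 0.64 [ 0.598 -0.095  0.11 ]
side fader_top [213.5 184.9] 0.52 [0.578 0.129 0.084]
side amp [254.5 235.4] 0.97 [0.594 0.01  0.   ]
side jar [188.1 193.5] 0.74 [0.59  0.245 0.   ]
side cup [328.1 292.4] 0.98 [ 0.575 -0.212  0.   ]
[-0.08432538 -0.24900574 -0.06899996] 12.25
```

View pics/s9.png

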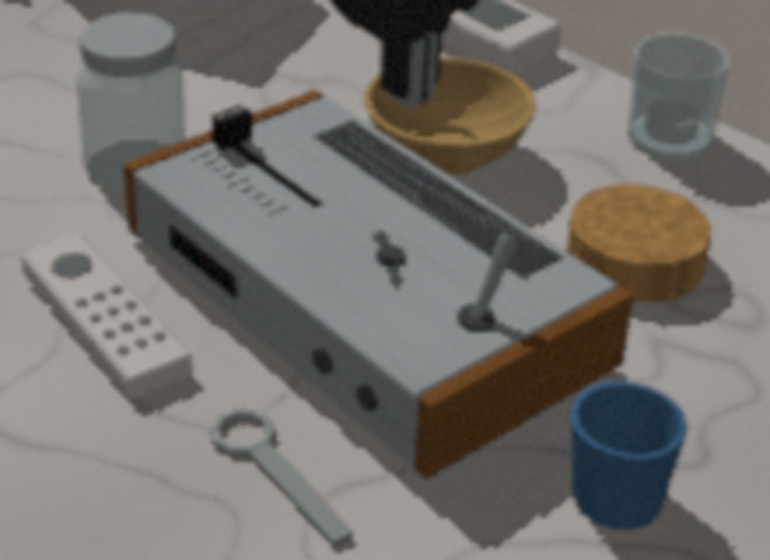

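View pics/sc9.png

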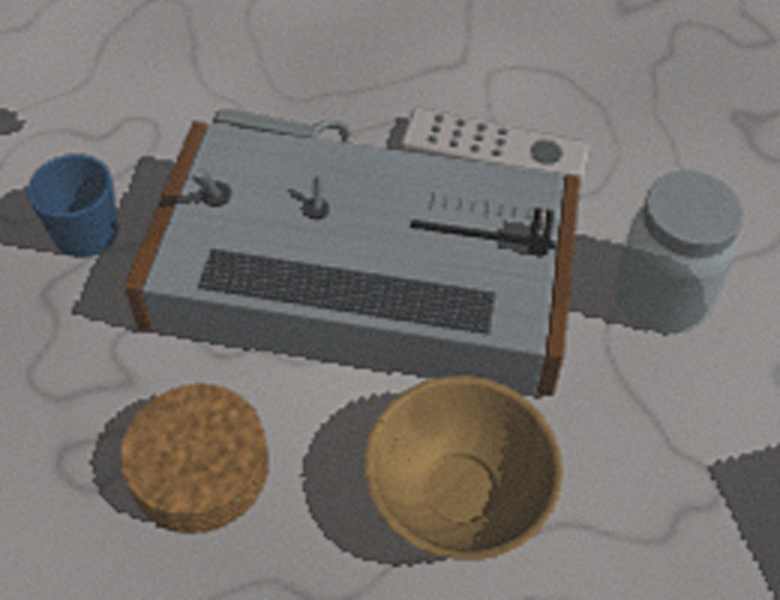

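Power lever on (tip about (0.595, -0.095)), fader at the left end, input lever still to the front, nothing else moved and the arm clear.

```bash
python3 -c "from bench import r; print(r.hand_in())"
```

```text
the job is handed in; nothing more can be done
None
```

I pushed the fader left with the shut fingertips until it hit its end stop. I then pushed the power lever to the back until it snapped over, withdrew the arm upward, and handed the job in at about 12.3 s.

**Fader:** At the end of the push the force rose to about 8 N and the tool stalled at y = 0.1186, where I expected the stop. The final pictures show the cap at the left end. The scene and side cameras disagree on its exact y position, 0.141 against 0.129, on either side of the expected 0.137.

**Power lever:** It leans to the back, with its tip at x ≈ 0.595 compared with about 0.553 before.

**Everything else:** The input lever still leans to the front. The amplifier reads within about 5 mm of its first position. In the last pictures nothing else on the table looks moved. The cup and the jar (side view) read 9 to 18 mm from their first finder positions, but I never went near them, so I put that down to detection error. In the scene view the finder reported the coasters as the jar, so I ignored that reading. The wrist force at the end was about 0.3 N, so the arm was touching nothing.

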